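# Slide the glue bottle home into its bay

### The job

Put the glue bottle away in the low three-sided bay on the worktable by pushing it: slide it along the table top, through the open front of the bay, fully home against the back wall, and leave it standing there. It must stay upright and on the table all the way, so push it low on its body and gently, and never pinch, lift or tip it. Leave the spray can, the sanding block and the tub of screws where they stand.

Things in the scene. Friction and masses are not known exactly. Their poses are not given: they have to be found in the camera images.
- glue_bottle: Loose glue squeeze bottle standing upright, 190 mm tall, 0.22 to 0.42 kg: white round body, 64 mm in diameter to about 115 mm up, shoulder to 138 mm, then a narrow red cap and nozzle. Origin at the centre of its underside, z up its axis. Pushed near mid-height it may tip; within 30 mm of the table it slides. It starts left of the bay, on the side of its open front.
- bay: Low grey sheet-steel holder fixed to the table, open at the front, which looks roughly left (+y), no floor; walls 40 mm high, 4 mm thick. Origin on the table, mid home place; x axis points from the open front to the back wall, y left, z up. Side walls at y = +-39 mm, back wall's inner face at x = +34 mm: the bottle touches it with its centre at x = +2 mm. Outside, foot flanges with screw heads, 6 mm high, stand out 22 mm.
- bay_mouth (a point): Middle of the bay's open mouth, on the table, at x = -47 mm in the bay's frame, axes as the bay's. The straight side walls (78 mm apart) end at x = -24 mm; from there 40 mm high wings flare outward at 30 degrees to the mouth, which is 104 mm wide.
- spray_can: Bystander, not to be moved: loose spray can, standing upright, straight round body 65 mm in diameter, 210 mm tall with its red cap, beyond the bay or the path to it (a second such can stands fixed in the far corner of the table). Origin at the centre of its underside.
- sanding_block: Bystander, not to be moved: brown cork sanding block, 63 x 122 x 37 mm (x, y, z), lying beyond the bottle's start. Origin at the centre of its underside. Beside it, to the left from about x = 0.6 m, y = 0.2 m on, a fixed console tray overhangs the table 0.1 to 0.16 m up: keep the arm clear of it.
- screw_tub: Bystander, not to be moved: loose whitish open round tub of screws, 72 mm in diameter, 50 mm tall, beyond the bay or the path to it. Origin at the centre of its underside.
There are look-alikes about, which are no part of the job. Of the things that look like the bay, the larger one is meant. Leave any black or orange look-alike of the glue_bottle alone.

How it is judged:
By the outcome, as a careful person would: the job done as asked, in the order asked, and still so for the second after the job is handed in, with the robot touching nothing.
It also fails if it takes over 53 s, if anything falls off the work surface, if the arm or the gripper's body presses on something with over 40 N, if the wrist force passes 120 N, or if a joint passes its speed limit or range.

### The arm

A 6-joint arm with a two-finger parallel gripper is mounted at the origin on a cart in front of the work surface, level with it; the furniture and walls round the work are solid. World frame = base frame: x ahead of the robot, y to its left, z up, the work surface at z = 0. Lengths are in m, angles in rad, forces in N, time in s.
With the tool pointing down it reaches from about 0.325 to 0.925 m from the base axis. Payload 3.1 kg.
Tool frame: the origin (TCP) lies at the very end of the fingers, on their centre line; the grasp point (between the pads) lies 19 mm behind it; z points along the fingers, y is the direction in which the jaws open and shut (so a half turn about z gives the same grasp; the last joint's range is limited). The gripper opens to 85 mm and grips with 20 to 120 N. Pads are 22 mm wide; open, the fingers measure 114 mm over their backs; the gripper's body (76 mm by 85 mm) begins 54 mm behind the grasp point. The pads swing forward as they close: fully open they stand 13 mm farther back than shut.
Start: joints at [1.235, 0.217, 1.613, -0, 1.311, -0.112], TCP at [0.139, 0.609, 0.231] pointing down, gripper open.
Joint ranges: [-2.75, 2.75], [-0.78, 2.1], [0.31, 2.55], [-1.13, 4.27], [0.13, 2.63], [-2.58, 2.58]. Speed limits (rad/s): [2.79, 2.79, 3.14, 3.14, 3.14, 3.14].

### API

Orientations are given as a unit quaternion [w, x, y, z].
In Python, from bench import sensors, cams, ticket gives the robot as it stands.
- The arm moves only by the shell command python3 -m inch 'ROWS'. ROWS is a JSON object of lists of equal length, an entry for each row: "travel": the shift along the tool's x, y, z normalised to -1 to 1, where 1 is 50 cm, a list of three; "turn": the turn, a rotation vector about the tool's x, y, z normalised to -1 to 1, where 1 is 120 degrees, a list of three; "fingers": the closure, from -1 (fully open) to 1 (shut). In form: {"travel": [[tx, ty, tz], ...], "turn": [[wx, wy, wz], ...], "fingers": [fingers, ...]}. A call has 1 to 12 rows; each row shifts and turns the pose as measured when the row begins, along the tool's axes as they then stand; what a row does not reach is not made up. A row lasts 1/8 s, in which the tool goes at most 62.5 mm and 10.7 degrees, less where a joint would pass 70% of its speed; a pose out of reach is approached as far as the arm can. A call with a number of a shift or a turn outside -1 to 1 is refused whole. A call with a gripper value outside its range is refused whole. The fingers move at their own pace and stop on an object; the grip force is fixed at half the most. Time passes only in rows, so rows that do not move let the fingers close. It gives the time, the measured TCP pose, the force and the opening at its end, in the units of the state.
- sensors.get_obs(): the state, without advancing time (a new reading comes with each control period).
- cams.grab_frame(name): name is "side" or "top" or "wrist"; returns the picture (420x560x3 uint8, red, green, blue); there is no depth.
- cams.camera_params(name): a dict with "vertical_fov" (degrees; the focal length in pixels is half the picture's height over the tangent of half this angle, whatever the lens; pixels are square), "cx", "cy" (the principal point, pixels), "R" (3x3) and "t" (3): a world point X has camera coordinates R X + t; the wrist camera has in their place "mount" (4x4, takes a point from camera to tool coordinates, whose origin is the TCP and whose axes are the flange's). Camera axes: x right, y down, z forward; pixel columns grow to the right and rows downward; lengths in m; the calibration is good to about 2 mm. A picture is of the moment at which its call begins: read the wrist's pose just before it. camera_params takes no time and is no camera call.
- ticket.hand_in(): hands the job in, once; it reports no verdict.
The state is a dict: "time": time; "qpos": joint angles; "qd": joint speeds; "joint_torque": joint torques, N m; "position": TCP position; "eef_rot": TCP orientation; "wrist_force": force on the tool from outside, world axes, zero at the start; "ft_torque": the same for the moment, N m; "grip_width": finger opening in m.
Only numpy, scipy, OpenCV 4.12 (cv2) and the standard library are available. Lean on these libraries where they do the work, as an engineer would, in place of code of your own. Each camera call takes 0.05 s, during which the arm holds its last target.

## Working session

There is one attempt and no reset: what is moved stays moved. The work goes in short steps, Python scripts to look and compute and a shell command to move; the robot and the scene stay as the last step left them, time stands still between calls to the robot, and variables do not carry over. Pictures are saved under pics/ and viewed, and the job is handed in when it is done.

```bash
mkdir -p pics; python3 - <<'E'
from bench import sensors,cams
import cv2
print(sensors.get_obs())
for n in ("side","top","wrist"):
    p=cams.camera_params(n); print(n,p)
    cv2.imwrite(f"pics/{n}0.png",cams.grab_frame(n)[:,:,::-1])
print(sensors.get_obs()['time'])
E
```

```text
{'time': 0.0, 'qpos': array([ 1.23480808e+00,  2.17781106e-01,  1.61493757e+00,  5.20737126e-06,
        1.31126490e+00, -1.12184858e-01]), 'qd': array([-0.00094623, -0.00099391,  0.00073757, -0.00191919,  0.00036256,
        0.00083018]), 'joint_torque': array([ 1.19837096e-03, -3.96833110e+01, -3.03857911e+01,  1.54222636e-05,
        9.70414840e-03,  6.63258248e-06]), 'position': array([0.13841153, 0.60865138, 0.22994974]), 'eef_rot': array([-2.68102877e-04,  1.11668891e-01,  9.93744751e-01, -1.16501117e-03]), 'wrist_force': array([-0.00879706,  0.5966603 , -0.59656467]), 'ft_torque': array([-0.01574696,  0.01716488, -0.01577818]), 'grip_width': 0.08545081381992858}
side {'vertical_fov': 49.940531836731935, 'cx': 275.50995377211984, 'cy': 208.19610731873496, 'R': array([[ 0.99865502, -0.05019475,  0.01298574],
       [-0.02336725, -0.65932325, -0.75149639],
       [ 0.04628297,  0.7501822 , -0.65960939]]), 't': array([-0.53421098,  0.06479008,  0.90487278])}
top {'vertical_fov': 56.286256374662045, 'cx': 280.07186018070837, 'cy': 208.47360591702056, 'R': array([[ 0.37188317, -0.928268  , -0.00462877],
       [-0.90238914, -0.36033713, -0.23632816],
       [ 0.21770795,  0.09206342, -0.97166227]]), 't': array([-0.13434745,  0.49602765,  0.78341156])}
wrist {'vertical_fov': 58.1356343157065, 'cx': 281.5109650035624, 'cy': 204.88073843563672, 'mount': array([[-2.29838897e-04, -9.53872248e-01, -3.00212726e-01,
         7.70283668e-02],
       [ 9.99998963e-01,  2.07512785e-04, -1.42492076e-03,
         7.80977983e-04],
       [ 1.42149035e-03, -3.00212743e-01,  9.53871212e-01,
        -1.43589491e-01],
       [ 0.00000000e+00,  0.00000000e+00,  0.00000000e+00,
         1.00000000e+00]])}
0.15
```

View pics/side0.png

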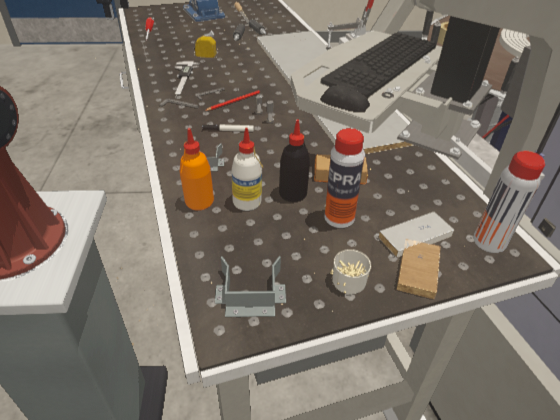

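View pics/top0.png

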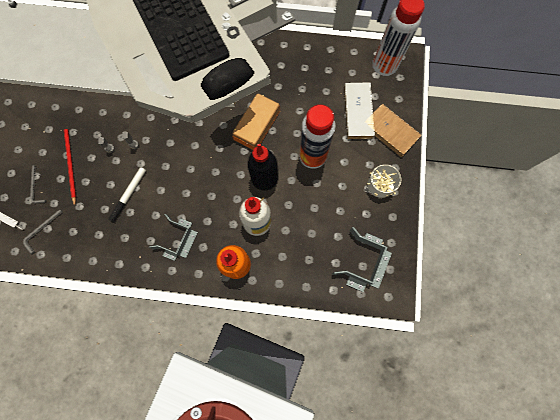

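View pics/wrist0.png

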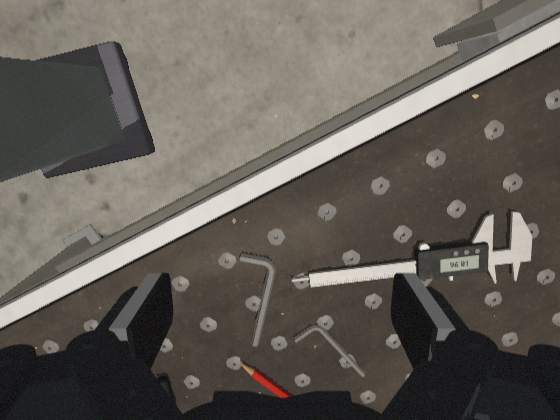

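Side view: white bottle at (247,180), between the orange (197,180) and black (294,168) look-alikes. The large bay is at (250,290). Top view: white bottle (256,212), orange (233,262), black (263,168), large bay (370,260), small look-alike bay (178,240). I choose the white bottle and the large bay, and check both in close crops.

```bash
python3 - <<'E'
import cv2,numpy as np
s=cv2.imread("pics/side0.png");t=cv2.imread("pics/top0.png")
def c(im,x,y,w,h,k): return cv2.resize(im[y:y+h,x:x+w],None,fx=k,fy=k,interpolation=cv2.INTER_CUBIC)
a=c(s,205,120,90,200,3)
cv2.imwrite("pics/c_side.png",c(s,205,240,95,85,6))
cv2.imwrite("pics/c_top.png",c(t,325,215,75,85,7))
cv2.imwrite("pics/c_bot.png",np.hstack([c(s,225,120,50,95,6),c(t,220,180,70,95,6)]))
E
```

```text
(no output)
```

View pics/c_side.png

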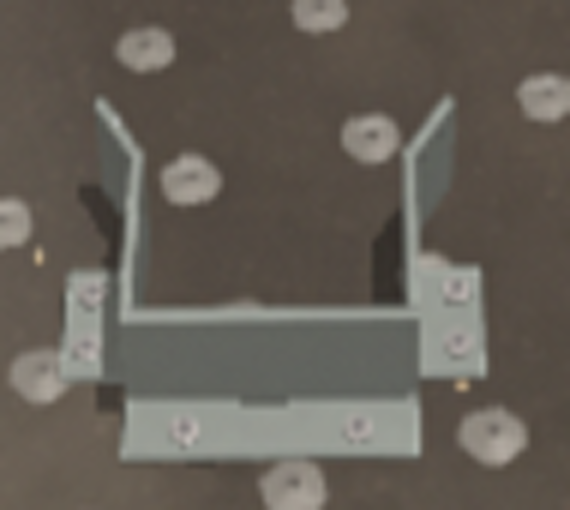

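View pics/c_top.png

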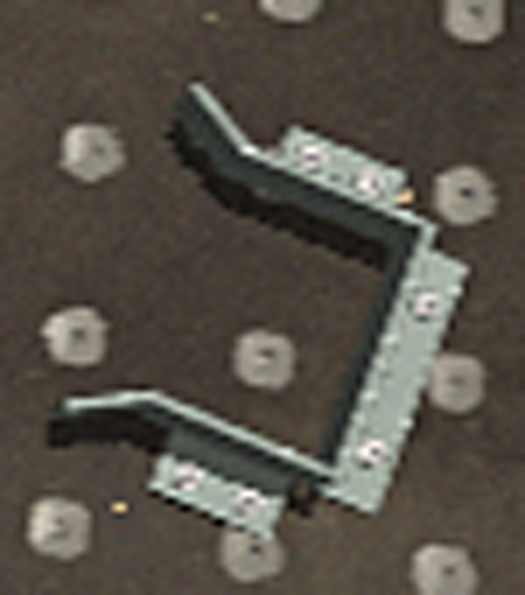

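View pics/c_bot.png

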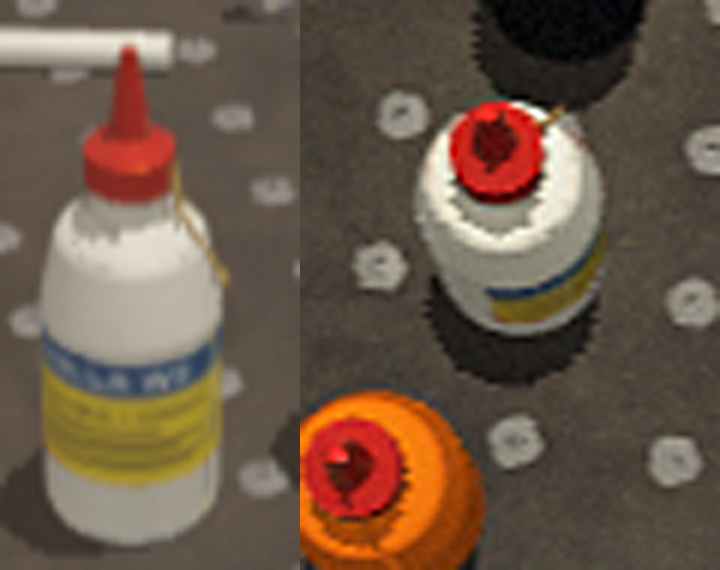

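```bash
cat > h.py <<'E'
import numpy as np
from bench import cams
P={n:cams.camera_params(n) for n in("side","top")}
def fl(p): return 210/np.tan(np.radians(p["vertical_fov"]/2))
def ray(n,uv):
    p=P[n];f=fl(p);R=np.array(p["R"]);t=np.array(p["t"])
    d=R.T@np.array([(uv[0]-p["cx"])/f,(uv[1]-p["cy"])/f,1]);return -R.T@t,d/np.linalg.norm(d)
def plane(n,uv,z):
    c,d=ray(n,uv);return c+d*(z-c[2])/d[2]
def tri(a,b):
    c1,d1=ray("side",a);c2,d2=ray("top",b)
    s=np.linalg.lstsq(np.c_[d1,-d2],c2-c1,rcond=None)[0]
    p,q=c1+s[0]*d1,c2+s[1]*d2;return (p+q)/2,np.linalg.norm(p-q)
def proj(n,X):
    p=P[n];c=np.array(p["R"])@X+p["t"];f=fl(p);return np.array([f*c[0]/c[2]+p["cx"],f*c[1]/c[2]+p["cy"]])
E
python3 - <<'E'
from h import *
np.set_printoptions(precision=4,suppress=True)
S=lambda x,y:((x+.5)/6-.5+205,(y+.5)/6-.5+240)
T=lambda x,y:((x+.5)/7-.5+325,(y+.5)/7-.5+215)
s=dict(tipL=(100,102),kL=(133,152),bL=(122,315),bR=(420,312),kR=(408,152),tipR=(450,102))
t=dict(tipL=(67,403),kL=(150,395),bL=(330,478),bR=(430,232),kR=(250,152),tipR=(195,88))
for k in s:
    p,e=tri(S(*s[k]),T(*t[k]));print(k,p,e,plane("side",S(*s[k]),.04)[:2],plane("top",T(*t[k]),.04)[:2])
S=lambda x,y:((x+.5)/6-.5+225,(y+.5)/6-.5+120)
T=lambda x,y:((x+.5)/6-.5+220,(y+.5)/6-.5+180)
print("noz",tri(S(127,48),T(193,140)))
print("base side low",plane("side",S(132,545),0))
# red cap
print("silh side z.03", plane("side",S(45,480),.03),plane("side",S(219,480),.03))
# side base ellipse: front point
print("top base low", plane("top",T(515-300,333),0))
E
```

```text
tipL [ 0.4294 -0.0962  0.039 ] 0.0012279893023391941 [ 0.4301 -0.0969] [ 0.4286 -0.0962]
kL [ 0.4404 -0.1185  0.0408] 0.0007488263907932981 [ 0.4407 -0.1176] [ 0.4402 -0.1186]
bL [ 0.4383 -0.1772  0.0377] 0.0020890788774742073 [ 0.4395 -0.1787] [ 0.437  -0.1769]
bR [ 0.5213 -0.1813  0.0394] 0.005084337855413827 [ 0.5237 -0.181 ] [ 0.5186 -0.1816]
kR [ 0.5222 -0.1221  0.0411] 0.0016977852917598785 [ 0.5231 -0.1208] [ 0.5216 -0.1224]
tipR [ 0.5358 -0.1     0.0384] 0.002290787250117587 [ 0.5368 -0.101 ] [ 0.5343 -0.1   ]
noz (array([0.4757, 0.0992, 0.191 ]), np.float64(0.008220338960819131))
base side low [0.4755 0.0741 0.    ]
silh side z.03 [0.4455 0.0762 0.03  ] [0.5074 0.074  0.03  ]
top base low [0.4454 0.0939 0.    ]
```

```bash
python3 - <<'E'
from h import *
np.set_printoptions(precision=3,suppress=True)
for n,uv,z in [("side",(198,209),0),("side",(294,201),0),("side",(341,226),0),("side",(215,168),0),("top",(178,240),.02),("top",(280,110),.037),("side",(342,168),.037),("side",(247,208),0),("top",(383,180),.05),("top",(240,85),.1),("top",(143,172),0)]: print(n,uv,plane(n,uv,z))
for n in P: print(n,-np.array(P[n]["R"]).T@P[n]["t"])
E
python3 -m inch '{"travel":[[0,0,0],[0,0,-0.12],[0,0,-0.12],[0,0,-0.08]],"turn":[[0,0,0],[0,0,0.085],[0,0,0.085],[0,0,0.085]],"fingers":[0.1,0.1,0.1,0.1]}'; python3 -c "
from bench import sensors;o=sensors.get_obs();print(o['qpos'],o['position'],o['eef_rot'])"
```

```text
side (198, 209) [0.37  0.083 0.   ]
side (294, 201) [0.581 0.102 0.   ]
side (341, 226) [0.674 0.018 0.   ]
side (215, 168) [0.399 0.233 0.   ]
top (178, 240) [0.369 0.246 0.02 ]
top (280, 110) [0.736 0.15  0.037]
side (342, 168) [0.697 0.172 0.037]
side (247, 208) [0.476 0.082 0.   ]
top (383, 180) [ 0.657 -0.127  0.05 ]
top (240, 85) [0.729 0.242 0.1  ]
top (143, 172) [0.486 0.398 0.   ]
side [ 0.493 -0.663  0.652]
top [ 0.327 -0.018  0.878]
time: 0.65
position: [0.1375, 0.6058, 0.3854]
eef_rot: [0.0, 0.378, 0.926, -0.009]
wrist_force: [-0.0, 0.2, 0.1]
grip_width: 0.0381
[1.23470911e+00 1.42509160e-01 1.41577281e+00 8.93350622e-07
 1.60204922e+00 4.38760313e-01] [0.13748929 0.60582147 0.38542996] [ 4.80321685e-04  3.77787783e-01  9.25844809e-01 -9.35681223e-03]
```

```bash
python3 -m inch '{"travel":[[-0.12,0,0],[-0.12,0,0],[-0.12,0,0],[-0.12,0,0],[-0.12,0,0],[-0.12,0,0],[-0.12,0,0],[-0.06,0,0]],"turn":[[0,0,0],[0,0,0],[0,0,0],[0,0,0],[0,0,0],[0,0,0],[0,0,0],[0,0,0]],"fingers":[0.1,0.1,0.1,0.1,0.1,0.1,0.1,0.1]}'; python3 -c "
from bench import sensors;o=sensors.get_obs();print(o['qpos'],o['position'],o['eef_rot'])"
```

```text
time: 1.65
position: [0.4675, 0.2857, 0.3935]
eef_rot: [0.001, 0.375, 0.927, -0.003]
wrist_force: [-0.1, 0.1, -0.1]
grip_width: 0.0382
[ 0.42357113 -0.03225796  1.58374831 -0.00567448  1.59194116 -0.37787422] [0.46746509 0.28565343 0.39354668] [ 0.00141601  0.37530987  0.9268946  -0.00262429]
```

```bash
python3 -m inch '{"travel":[[0,0,0],[0,0,0],[0,0,0],[0,0,0],[0,0,0],[0,0,0]],"turn":[[0,0,0.085],[0,0,0.085],[0,0,0.085],[0,0,0.085],[0,0,0.04],[0,0,0]],"fingers":[0.1,0.1,0.1,0.1,0.1,0.1]}'; python3 -c "
from bench import sensors;o=sensors.get_obs();print(o['qpos'],o['position'],o['eef_rot'])"
```

```text
time: 2.4
position: [0.4693, 0.2818, 0.3917]
eef_rot: [0.002, 0.717, 0.697, -0.003]
wrist_force: [0.0, -0.4, -0.2]
grip_width: 0.0385
[ 0.4160338  -0.03064605  1.58549507 -0.00610871  1.59176449  0.44306982] [0.46928341 0.28183536 0.39169735] [ 0.00198793  0.71663428  0.69743794 -0.00341705]
```

```bash
python3 - <<'E'
import numpy as np
from scipy.optimize import least_squares
D=[([1.2348,.21778,1.61494,0,1.31126],[.1384,.60865,.22995]),([1.23471,.14251,1.41577,0,1.60205],[.13749,.60582,.38543]),([.42357,-.03226,1.58375,-.00567,1.59194],[.46747,.28565,.39355]),([.41603,-.03065,1.5855,-.0061,1.5918],[.46928,.28184,.3917])]
def f(p,q):
    h,a,b,L,e=p
    q1,q2,q3,_,q5=q
    r=a*np.sin(q2)+b*np.sin(q2+q3)+L*np.sin(q2+q3+q5);z=h+a*np.cos(q2)+b*np.cos(q2+q3)+L*np.cos(q2+q3+q5)
    return r+e*0,z
def res(p):
    o=[]
    for q,X in D:
        c,s=np.cos(q[0]),np.sin(q[0]); rp=X[0]*c+X[1]*s; lat=-X[0]*s+X[1]*c
        r,z=f(p[:5],q); o+=[r-rp,z-X[2],lat-p[5]]
    return o
for L in (.15,.2,.25,.3,.35):
    s=least_squares(lambda p:res(np.r_[p[:3],L,p[3:]]),[.2,.4,.5,0,.07]);print(L,s.x,s.cost)
E
```

```text
0.15 [0.13352102 0.39952794 0.55742154 0.         0.06910788] 2.917361054529584e-05
0.2 [0.18257897 0.40049068 0.55770108 0.         0.06910788] 3.4126077831134067e-05
0.25 [0.23164076 0.4014496  0.5579809  0.         0.06910788] 3.951003644913242e-05
0.3 [0.2807012  0.40240986 0.55826063 0.         0.06910788] 4.532548661139311e-05
0.35 [0.32975981 0.40337195 0.55854021 0.         0.06910788] 5.157242819712716e-05
```

```bash
python3 -m inch '{"travel":[[0,0,0],[0,0,0],[0,0,0],[0,0,0],[0,0,0],[0,0,0]],"turn":[[0,-0.07,0],[0,-0.08,0],[0,-0.08,0],[0,-0.07,0],[0,0,0],[0,0,0]],"fingers":[0.1,0.1,0.1,0.1,0.1,0.1]}'; python3 - <<'E'
from bench import sensors,cams
import cv2
from scipy.spatial.transform import Rotation as R
o=sensors.get_obs();q=o['eef_rot'];print(o['qpos'],o['position']);print(R.from_quat([*q[1:],q[0]]).as_matrix().round(3))
for n in("side","wrist"): cv2.imwrite(f"pics/{n}1.png",cams.grab_frame(n)[:,:,::-1])
E
```

```text
time: 3.15
position: [0.47, 0.2812, 0.3927]
eef_rot: [0.223, 0.677, 0.663, -0.23]
wrist_force: [0.4, -0.3, -0.1]
grip_width: 0.0389
[ 0.67062289  0.24317619  1.3985787  -0.5162223   1.90868891  0.61998626] [0.47001195 0.28119546 0.39268083]
[[ 0.016  1.    -0.015]
 [ 0.795 -0.022 -0.606]
 [-0.607 -0.002 -0.795]]
```

View pics/side1.png

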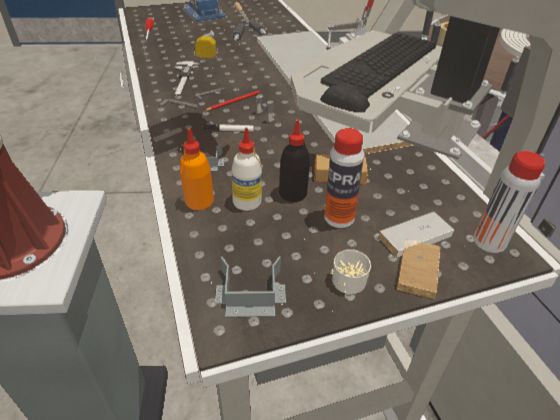

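View pics/wrist1.png

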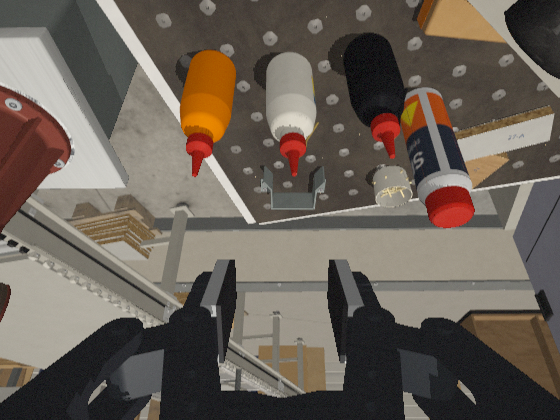

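```bash
python3 - <<'E'
from h import *
for uv in [(165,213),(188,212),(198,228),(188,225),(196,240)]: print(uv,plane("top",uv,.04).round(3),plane("top",uv,0).round(3))
E
python3 -m inch '{"travel":[[0.044,0.003,0.1],[0.044,0.003,0.1],[0.044,0.003,0.1],[0.044,0.003,0.1],[0.044,0.003,0.1],[0.044,0.003,0.1],[0,0,0]],"turn":[[0,0,0],[0,0,0],[0,0,0],[0,0,0],[0,0,0],[0,0,0],[0,0,0]],"fingers":[0.1,0.1,0.1,0.1,0.1,0.1,0.1]}'
```

```text
(165, 213) [0.412 0.292 0.04 ] [0.416 0.307 0.   ]
(188, 212) [0.432 0.246 0.04 ] [0.437 0.259 0.   ]
(198, 228) [0.408 0.211 0.04 ] [0.412 0.222 0.   ]
(188, 225) [0.406 0.234 0.04 ] [0.41  0.246 0.   ]
(196, 240) [0.383 0.204 0.04 ] [0.385 0.214 0.   ]
time: 4.12
position: [0.4854, 0.2019, 0.0772]
eef_rot: [0.221, 0.686, 0.659, -0.216]
wrist_force: [0.7, -0.6, -0.1]
grip_width: 0.0388
```

```bash
python3 -m inch '{"travel":[[0.016,-0.0055,0.04],[0.016,-0.0055,0.04],[0.015,-0.0055,0.036],[0,0,0]],"turn":[[0,0,0],[0,0,0],[0,0,0],[0,0,0]],"fingers":[0.1,0.1,0.1,0.1]}'; python3 - <<'E'
from bench import sensors,cams
import cv2,numpy as np
from scipy.spatial.transform import Rotation as R
a=cams.grab_frame("side");b=cams.grab_frame("top")
k=lambda i,x,y:cv2.resize(i[y:y+140,x:x+130,::-1],None,fx=3,fy=3,interpolation=cv2.INTER_CUBIC)
cv2.imwrite("pics/p2.png",np.hstack([k(a,180,100),k(b,170,140)]))
o=sensors.get_obs();q=o['eef_rot'];M=R.from_quat([*q[1:],q[0]]).as_matrix()
print(o['position']);print(M.round(3));print("world -y 10mm:",(M.T@[0,-.01,0]/.5).round(4),"+x 10mm",(M.T@[.01,0,0]/.5).round(4),"-z",(M.T@[0,0,-.01]/.5).round(4))
E
```

```text
time: 4.62
position: [0.4826, 0.1892, 0.0193]
eef_rot: [0.223, 0.688, 0.658, -0.21]
wrist_force: [-0.2, -0.6, -0.3]
grip_width: 0.0383
[0.48431289 0.19018831 0.02093321]
[[ 0.046  0.999  0.007]
 [ 0.813 -0.034 -0.582]
 [-0.581  0.032 -0.813]]
world -y 10mm: [-0.0163  0.0007  0.0116] +x 10mm [0.0009 0.02   0.0001] -z [ 0.0116 -0.0006  0.0163]
```

View pics/p2.png

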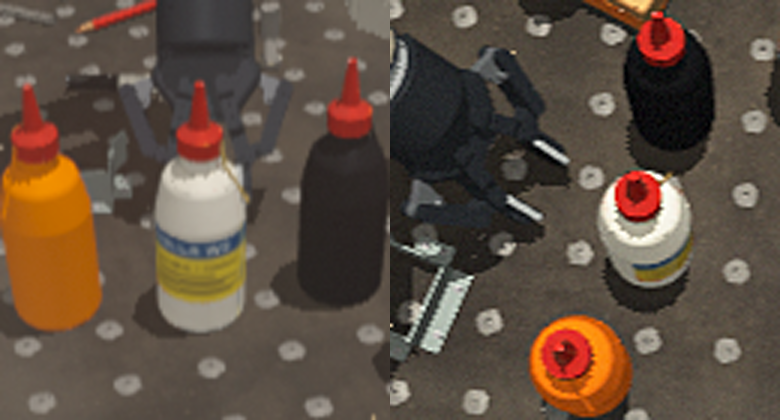

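```bash
python3 -m inch '{"travel":[[-0.016,-0.006,0.0135],[-0.016,-0.005,0.0135],[-0.016,-0.003,0.0135],[-0.012,0,0.01],[0,0,0]],"turn":[[0,0,0],[0,0,0],[0,0,0],[0,0,0],[0,0,0]],"fingers":[0.1,0.1,0.1,0.1,0.1]}'; python3 - <<'E'
from bench import sensors
for i in range(1):
    o=sensors.get_obs();print(o['position'],o['wrist_force'])
E
```

```text
time: 5.35
position: [0.4769, 0.1492, 0.0193]
eef_rot: [0.224, 0.688, 0.658, -0.207]
wrist_force: [0.3, 0.3, -0.1]
grip_width: 0.0387
[0.47685585 0.14916062 0.01927821] [ 0.25336396  0.31199909 -0.1214078 ]
```

```bash
python3 -m inch '{"travel":[[-0.009,0,0.008],[-0.009,0,0.008],[-0.009,0,0.008],[-0.009,0,0.007],[-0.009,0,0.007],[0,0,0]],"turn":[[0,0,0],[0,0,0],[0,0,0],[0,0,0],[0,0,0],[0,0,0]],"fingers":[0.1,0.1,0.1,0.1,0.1,0.1]}'; python3 - <<'E'
from bench import sensors,cams
import cv2,numpy as np
a=cams.grab_frame("side");b=cams.grab_frame("top")
k=lambda i,x,y:cv2.resize(i[y:y+140,x:x+130,::-1],None,fx=3,fy=3,interpolation=cv2.INTER_CUBIC)
cv2.imwrite("pics/p3.png",np.hstack([k(a,180,100),k(b,190,140)]))
E
```

```text
time: 6.1
position: [0.4775, 0.1193, 0.0174]
eef_rot: [0.224, 0.689, 0.658, -0.205]
wrist_force: [0.0, -1.2, 0.1]
grip_width: 0.0382
```

View pics/p3.png

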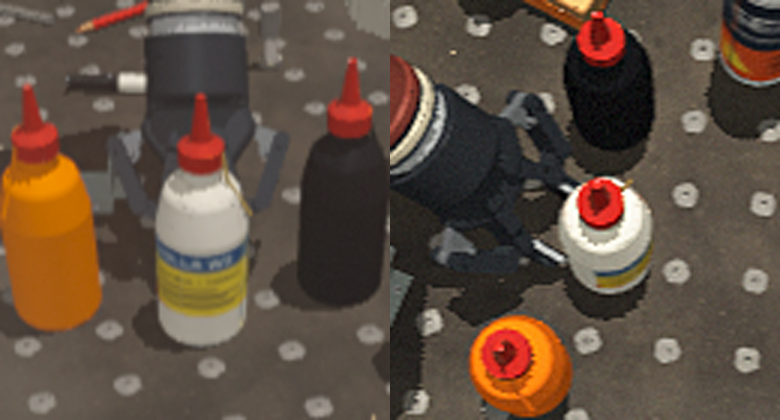

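```bash
python3 -m inch '{"travel":[[-0.0105,0.0005,0.0075],[-0.0105,0.0005,0.0075],[-0.0105,0.0005,0.0075],[-0.0105,0.0005,0.0075],[-0.0105,0.0005,0.0075],[-0.0105,0.0005,0.0075],[-0.0105,0.0005,0.0075],[-0.0105,0.0005,0.0075],[-0.0105,0.0005,0.0075],[-0.0105,0.0005,0.0075],[-0.0105,0.0005,0.0075],[-0.004,0,0.003]],"turn":[[0,0,0],[0,0,0],[0,0,0],[0,0,0],[0,0,0],[0,0,0],[0,0,0],[0,0,0],[0,0,0],[0,0,0],[0,0,0],[0,0,0]],"fingers":[0.1,0.1,0.1,0.1,0.1,0.1,0.1,0.1,0.1,0.1,0.1,0.1]}'; python3 - <<'E'
from bench import sensors,cams
import cv2,numpy as np
a=cams.grab_frame("side");b=cams.grab_frame("top")
cv2.imwrite("pics/s4.png",a[:,:,::-1])
k=lambda i,x,y:cv2.resize(i[y:y+180,x:x+130,::-1],None,fx=3,fy=3,interpolation=cv2.INTER_CUBIC)
cv2.imwrite("pics/p4.png",np.hstack([k(a,180,140),k(b,225,140)]))
E
```

```text
time: 7.7
position: [0.4779, 0.0412, 0.017]
eef_rot: [0.224, 0.689, 0.659, -0.205]
wrist_force: [0.2, 1.2, 1.5]
grip_width: 0.0383
```

View pics/p4.png

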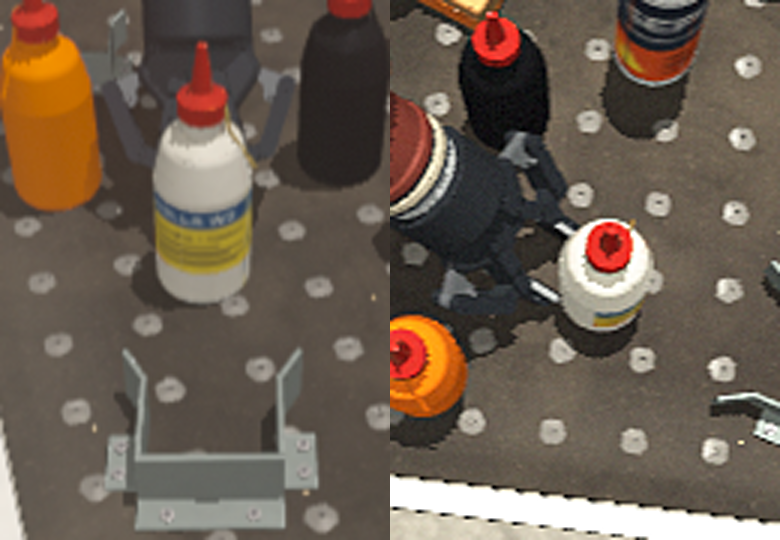

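```bash
python3 - <<'E'
from h import *
S=lambda x,y:((x+.5)/3-.5+180,(y+.5)/3-.5+140)
print(plane("side",S(204,302),0),plane("side",S(156,250),.03),plane("side",S(250,250),.03))
E
```

```text
[ 0.47755179 -0.01743778  0.        ] [0.44629388 0.00304577 0.03      ] [0.50932158 0.00075241 0.03      ]
```

```bash
python3 -m inch '{"travel":[[-0.0105,0.0012,0.0075],[-0.0105,0.0012,0.0075],[-0.0105,0.0012,0.0075],[-0.0105,0.0012,0.0075],[-0.0105,0.0012,0.0075],[-0.0105,0.0012,0.0075],[-0.0105,0.0012,0.0075],[-0.0105,0.0012,0.0075],[-0.0105,0.0012,0.0075],[-0.0105,0.0012,0.0075],[-0.0105,0.0012,0.0075],[-0.004,0,0.003]],"turn":[[0,0,0],[0,0,0],[0,0,0],[0,0,0],[0,0,0],[0,0,0],[0,0,0],[0,0,0],[0,0,0],[0,0,0],[0,0,0],[0,0,0]],"fingers":[0.1,0.1,0.1,0.1,0.1,0.1,0.1,0.1,0.1,0.1,0.1,0.1]}'; python3 - <<'E'
from bench import sensors,cams
import cv2,numpy as np
a=cams.grab_frame("side");b=cams.grab_frame("top")
k=lambda i,x,y:cv2.resize(i[y:y+180,x:x+130,::-1],None,fx=3,fy=3,interpolation=cv2.INTER_CUBIC)
cv2.imwrite("pics/p5.png",np.hstack([k(a,180,160),k(b,275,150)]))
E
```

```text
time: 9.3
position: [0.4822, -0.0374, 0.0168]
eef_rot: [0.224, 0.689, 0.659, -0.205]
wrist_force: [-0.8, 1.8, 2.1]
grip_width: 0.0384
```

View pics/p5.png

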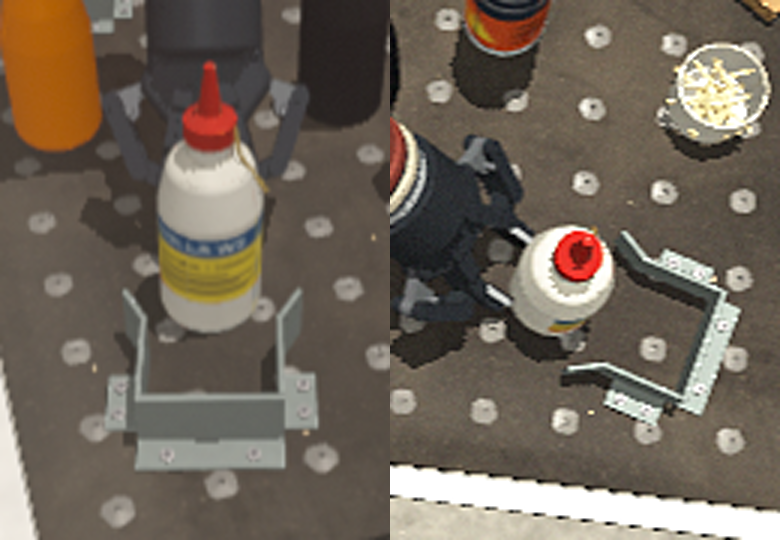

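```bash
python3 -m inch '{"travel":[[-0.0105,0,0.0075],[-0.0105,0,0.0075],[-0.0105,0,0.0075],[-0.0105,0,0.0075],[-0.0105,0,0.0075],[-0.0105,0,0.0075],[-0.0105,0,0.0075],[-0.0105,0,0.0075],[-0.0105,0,0.0075],[-0.008,0,0.0058],[-0.004,0,0.003]],"turn":[[0,0,0],[0,0,0],[0,0,0],[0,0,0],[0,0,0],[0,0,0],[0,0,0],[0,0,0],[0,0,0],[0,0,0],[0,0,0]],"fingers":[0.1,0.1,0.1,0.1,0.1,0.1,0.1,0.1,0.1,0.1,0.1]}'; python3 - <<'E'
from bench import sensors,cams
import cv2,numpy as np
a=cams.grab_frame("side");b=cams.grab_frame("top")
k=lambda i,x,y:cv2.resize(i[y:y+180,x:x+130,::-1],None,fx=3,fy=3,interpolation=cv2.INTER_CUBIC)
cv2.imwrite("pics/p6.png",np.hstack([k(a,180,160),k(b,285,150)]))
E
```

```text
time: 10.78
position: [0.4801, -0.1072, 0.0165]
eef_rot: [0.224, 0.688, 0.659, -0.205]
wrist_force: [-0.0, 1.8, 0.9]
grip_width: 0.0382
```

View pics/p6.png

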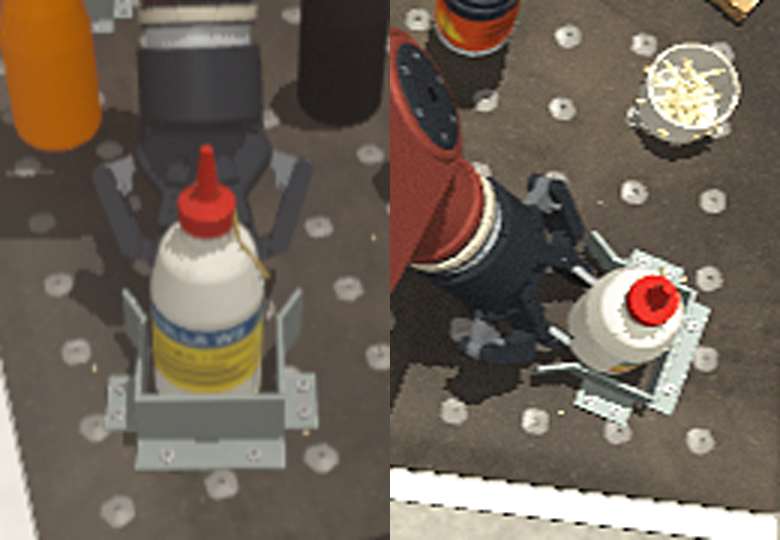

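```bash
python3 -m inch '{"travel":[[-0.006,0,0.0042],[-0.006,0,0.0042],[-0.004,0,0.0028]],"turn":[[0,0,0],[0,0,0],[0,0,0]],"fingers":[0.1,0.1,0.1]}';python3 -m inch '{"travel":[[-0.004,0,0.0028]],"turn":[[0,0,0]],"fingers":[0.1]}'
```

```text
time: 11.25
position: [0.48, -0.1159, 0.0162]
eef_rot: [0.223, 0.689, 0.659, -0.204]
wrist_force: [-2.4, 15.4, 7.2]
grip_width: 0.0383
time: 11.38
position: [0.4801, -0.1161, 0.0159]
eef_rot: [0.222, 0.69, 0.659, -0.202]
wrist_force: [-3.8, 19.1, 10.6]
grip_width: 0.0384
```

```bash
python3 - <<'E'
from bench import sensors,cams
import cv2,numpy as np
a=cams.grab_frame("side");b=cams.grab_frame("top")
print(sensors.get_obs()['wrist_force'])
k=lambda i,x,y:cv2.resize(i[y:y+100,x:x+75,::-1],None,fx=5,fy=5,interpolation=cv2.INTER_CUBIC)
cv2.imwrite("pics/p7.png",np.hstack([k(a,210,220),k(b,330,215)]))
E
```

```text
[-2.70685079 14.99142277  7.841127  ]
```

View pics/p7.png

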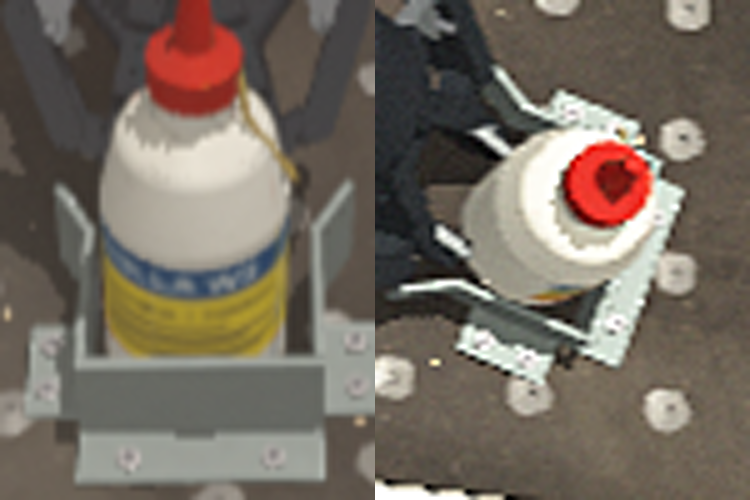

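```bash
python3 -m inch '{"travel":[[0.006,0,-0.0042],[0.01,0,-0.007],[0.02,0,-0.014],[0.03,0,-0.022],[0.03,0,-0.022],[0.03,0,-0.022],[0,0,0]],"turn":[[0,0,0],[0,0,0],[0,0,0],[0,0,0],[0,0,0],[0,0,0],[0,0,0]],"fingers":[0.1,0.1,0.1,0.1,0.1,0.1,0.1]}'; python3 - <<'E'
from bench import sensors,cams
import cv2,numpy as np
a=cams.grab_frame("side");b=cams.grab_frame("top")
cv2.imwrite("pics/s8.png",a[:,:,::-1]);cv2.imwrite("pics/t8.png",b[:,:,::-1])
k=lambda i,x,y:cv2.resize(i[y:y+120,x:x+80,::-1],None,fx=5,fy=5,interpolation=cv2.INTER_CUBIC)
cv2.imwrite("pics/p8.png",np.hstack([k(a,210,205),k(b,325,195)]))
E
```

```text
time: 12.35
position: [0.4817, -0.0351, 0.0167]
eef_rot: [0.222, 0.69, 0.659, -0.203]
wrist_force: [-0.0, -0.1, -0.3]
grip_width: 0.0383
```

View pics/p8.png

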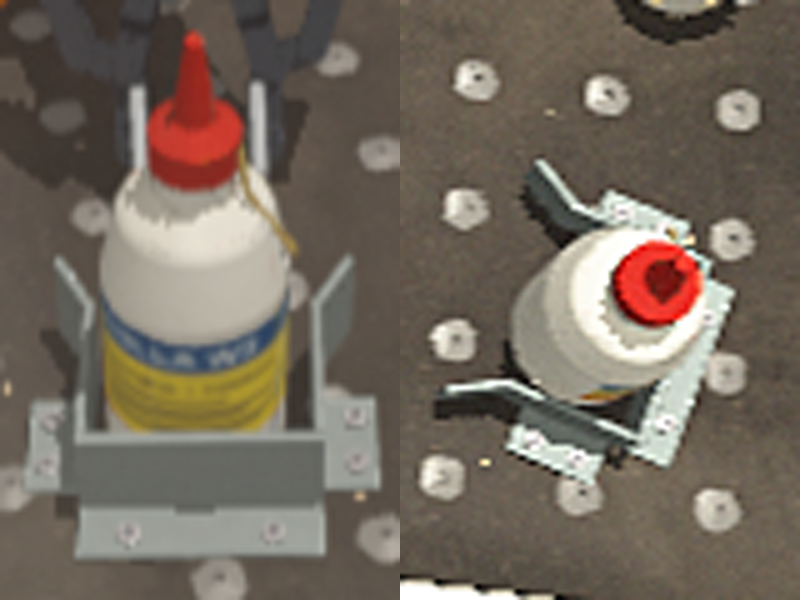

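```bash
python3 - <<'E'
from h import *
S0=lambda x,y:((x+.5)/6-.5+225,(y+.5)/6-.5+120)
S=lambda x,y:((x+.5)/5-.5+210,(y+.5)/5-.5+205)
T=lambda x,y:((x+.5)/5-.5+325,(y+.5)/5-.5+195)
print("noz start",plane("side",S0(127,46),.19)," now",plane("side",S(193,33),.19), "top now",plane("top",T(662-400,280),.19))
print("label top front: start",plane("side",S0(132,400),.065),"now",plane("side",S(193,372),.065))
print(tri(S(193,33),T(262,280)))
h=np.array([.4808,-.1455,0])
for z in (0,.19): print(proj("side",h+[0,0,z])*1,proj("top",h+[0,0,z]))
E
```

```text
noz start [0.47955119 0.10427833 0.19      ]  now [ 0.48315141 -0.14243999  0.19      ] top now [ 0.47357961 -0.13923041  0.19      ]
label top front: start [0.47745802 0.07676597 0.065     ] now [ 0.47964306 -0.17255157  0.065     ]
(array([ 0.47885688, -0.1393428 ,  0.18580637]), np.float64(0.008712781246670465))
[249.73383846 290.60958622] [360.64369835 259.90365267]
[246.67634349 212.55974052] [381.6987777  248.11779045]
```

The stall agrees with home to within about 3 mm, but the finger linkage came close to the wings. To rule out a false stop, I'll shut the fingers, which makes them narrower and longer, and press again.

```bash
python3 -m inch '{"travel":[[0,0,0],[0,0,0],[0,0,0],[-0.017,0,0.012],[-0.017,0,0.012],[-0.017,0,0.012],[-0.017,0,0.012],[-0.012,0,0.0085],[0,0,0]],"turn":[[0,0,0],[0,0,0],[0,0,0],[0,0,0],[0,0,0],[0,0,0],[0,0,0],[0,0,0],[0,0,0]],"fingers":[1,1,1,1,1,1,1,1,1]}'; for i in 1 2 ; do :; done; python3 -m inch '{"travel":[[-0.006,0,0.0042]],"turn":[[0,0,0]],"fingers":[1]}' ; python3 -m inch '{"travel":[[-0.006,0,0.0042]],"turn":[[0,0,0]],"fingers":[1]}'
```

```text
time: 13.58
position: [0.4781, -0.0914, 0.0165]
eef_rot: [0.222, 0.691, 0.657, -0.205]
wrist_force: [0.2, -0.2, -0.5]
grip_width: -0.0
time: 13.7
position: [0.4781, -0.095, 0.0165]
eef_rot: [0.222, 0.691, 0.657, -0.205]
wrist_force: [0.1, -0.6, 0.7]
grip_width: 0.0002
time: 13.82
position: [0.478, -0.0987, 0.0165]
eef_rot: [0.222, 0.691, 0.657, -0.205]
wrist_force: [0.4, -0.2, -0.6]
grip_width: 0.0
```

```bash
python3 -m inch '{"travel":[[-0.004,0.0005,0.0028]],"turn":[[0,0,0]],"fingers":[1]}' ; python3 -m inch '{"travel":[[-0.004,0.0005,0.0028]],"turn":[[0,0,0]],"fingers":[1]}';python3 -m inch '{"travel":[[-0.004,0,0.0028]],"turn":[[0,0,0]],"fingers":[1]}'
```

```text
time: 13.95
position: [0.4782, -0.1012, 0.0165]
eef_rot: [0.222, 0.691, 0.657, -0.205]
wrist_force: [-0.5, -0.2, -0.1]
grip_width: 0.0003
time: 14.08
position: [0.4784, -0.1037, 0.0165]
eef_rot: [0.222, 0.691, 0.657, -0.205]
wrist_force: [0.2, -0.9, 1.7]
grip_width: 0.0001
time: 14.2
position: [0.4784, -0.1062, 0.0165]
eef_rot: [0.222, 0.691, 0.657, -0.204]
wrist_force: [-0.2, -1.0, 0.5]
grip_width: -0.0001
```

```bash
python3 -m inch '{"travel":[[-0.004,0.0005,0.0028]],"turn":[[0,0,0]],"fingers":[1]}' ; python3 - <<'E'
from bench import sensors,cams
import cv2,numpy as np
print(sensors.get_obs()['wrist_force'])
a=cams.grab_frame("side");b=cams.grab_frame("top")
cv2.imwrite("pics/s9.png",a[:,:,::-1]);cv2.imwrite("pics/t9.png",b[:,:,::-1])
k=lambda i,x,y:cv2.resize(i[y:y+120,x:x+80,::-1],None,fx=5,fy=5,interpolation=cv2.INTER_CUBIC)
cv2.imwrite("pics/p9.png",np.hstack([k(a,210,205),k(b,325,195)]))
s=cv2.imread("pics/s8.png");print(np.abs(s.astype(int)-a[:,:,::-1])[205:285,225:275].mean())
for n,(i) in {"s8":s,"s9":a[:,:,::-1].copy()}.items():
    h=cv2.cvtColor(i[205:245,230:265],cv2.COLOR_BGR2HSV);m=((h[...,0]<8)|(h[...,0]>172))&(h[...,1]>150);ys,xs=np.where(m);print(n,xs.mean(),ys.mean(),ys.min(),m.sum())
E
```

```text
time: 14.32
position: [0.4789, -0.1076, 0.0163]
eef_rot: [0.221, 0.691, 0.657, -0.203]
wrist_force: [-1.4, 14.1, 7.1]
grip_width: -0.0002
[-1.42365385 14.10136519  7.12258064]
9.13575
s8 18.386111111111113 25.052777777777777 6 360
s9 18.50137741046832 25.31955922865014 7 363
```

View pics/p9.png

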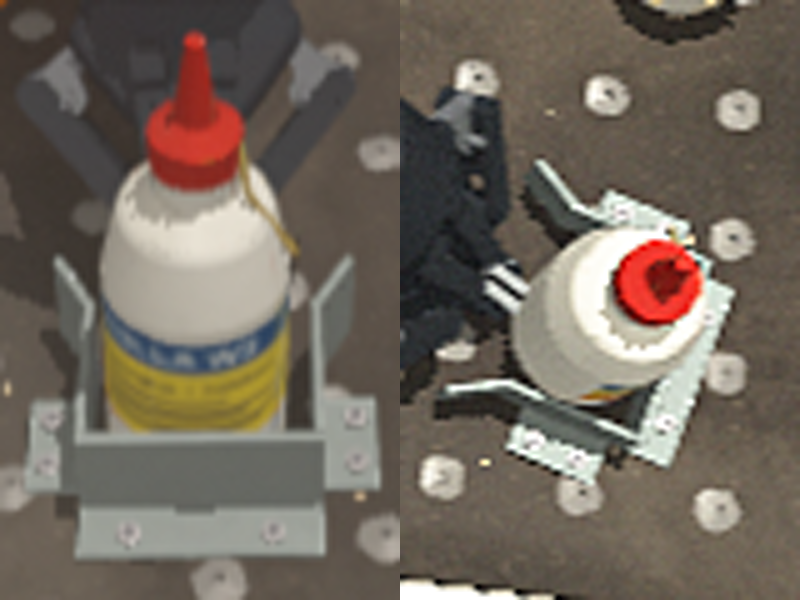

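The stop is abrupt at 14 N, with the bottle moving only about 0.3 px and the fingers well clear of the wings, so the bottle is home. Backing off.

```bash
python3 -m inch '{"travel":[[0.004,0,-0.0028],[0.008,0,-0.006],[0.02,0,-0.015],[0.03,0,-0.023],[0.03,0,-0.023],[0.03,0,-0.023],[0,0,0],[0,0,0]],"turn":[[0,0,0],[0,0,0],[0,0,0],[0,0,0],[0,0,0],[0,0,0],[0,0,0],[0,0,0]],"fingers":[1,1,1,1,1,1,1,1]}'; python3 - <<'E'
from bench import sensors,cams
import cv2,numpy as np
print(sensors.get_obs()['wrist_force'])
a=cams.grab_frame("side")[:,:,::-1].copy();cv2.imwrite("pics/s10.png",a)
h=cv2.cvtColor(a[205:245,230:265],cv2.COLOR_BGR2HSV);m=((h[...,0]<8)|(h[...,0]>172))&(h[...,1]>150);ys,xs=np.where(m);print(xs.mean(),ys.mean(),ys.min(),m.sum())
E
```

```text
time: 15.42
position: [0.4819, -0.0265, 0.0197]
eef_rot: [0.222, 0.691, 0.658, -0.203]
wrist_force: [0.6, 0.2, -0.0]
grip_width: -0.0004
[ 0.63585465  0.24086155 -0.01824759]
18.505494505494507 25.186813186813186 6 364
```

View pics/s10.png

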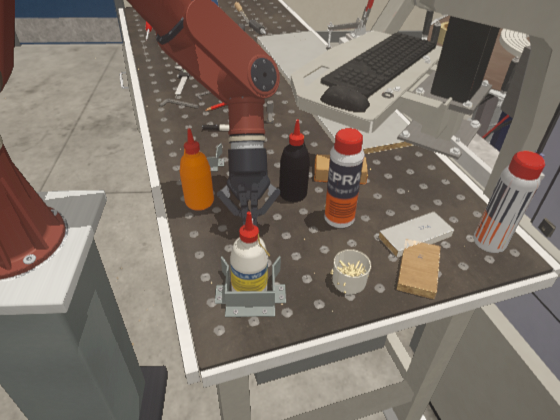

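The bottle stands upright in the bay at side (249,265). The other bottles, can, block and tub are at the pixels where they started, and the gripper is free.

```bash
python3 -c "
from bench import ticket;print(ticket.hand_in())"
```

```text
the job is handed in; nothing more can be done
None
```

The white glue bottle is standing upright in the larger bay, fully home against the back wall, and the job was handed in at about 15.5 s. I pushed it there along the table with the tilted, part-open fingers, touching it roughly 20–25 mm above the table.

- **Home against the wall:** The first push stopped with about 15–19 N on the wrist. The finger linkage was close to the flared wings, so I pressed again with the fingers shut and clear of them. It stopped at 14 N and the bottle's cap moved only about 0.3 px.
- **Nothing else moved:** In the last side picture the spray can, sanding block, screw tub and look-alike bottles look to be where they started; I judged this by eye, not by measurement. The gripper was about 75 mm back from the bottle with no force on the wrist.
- **Measurements that disagreed:** The camera puts the bottle's centre at y = -0.141 to -0.143 m, while the bay corners put home at about -0.1455 m. I took the push's stop as decisive. Matching the nozzle tip between the two views left an 8–9 mm gap, so I located the bottle by its base and sides instead.

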